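Unscrew the filler cap of the hot-chocolate urn

TASK

Open the hot-chocolate urn for refilling: unscrew its black filler cap anticlockwise, a little over one full turn with several re-grips, without forcing or pulling the thread, and have hold of the cap as it comes free so that it does not fall. Lift it off and set it down gently, knob up, in the middle of the round cork coaster, and let go; leave everything else on the counter where it is.

Things in the scene. Friction and masses are not known exactly. Their poses are not given: they have to be found in the camera images.
- urn: Hot-chocolate urn, fixed to the counter: upright steel cylinder 116 mm wide, 110 mm high in all, on a black foot 124 mm wide, with a small tap that stands out 105 mm from the axis. Origin: centre of its underside, on the axis; z up, -x the side of the tap.
- neck_rim (a point): Centre of the mouth of the filler neck that stands on the urn's top on its axis: 36 mm high, 47 mm wide over the thread, rim 146 mm above the urn's origin. Right-hand thread, 18 mm a turn; play about 1 mm up and down and sideways. It bears only light loads: more than 30 N between cap and urn (a pull, a grip off centre, a hand that does not rise with the cap) damages it.
- cap: Black screw cap, 62 mm high, 0.20 to 0.33 kg, held on the neck by the thread alone. Skirt 59 mm wide and 36 mm high, above it a round fluted knob 50 mm wide and 26 mm high. Origin: centre of the skirt's lower edge, on the axis; z up. Screwed home it is 114 mm above the urn's origin. Turned anticlockwise (seen from above) it rises and frees after about 1.15 turns; it stays put between grips.
- cap_grip (a point): Point on the cap's axis inside the knob, 52 mm above the cap's origin and 10 mm below the knob's top, 16 mm above the skirt's shoulder: the place to grip, from above at any yaw. Turned more than about a quarter turn past freeing without being lifted, the cap drops back one thread.
- coaster: Loose round cork coaster, 100 mm in diameter, 12 mm thick, 0.4 kg, lying on the counter. Origin: centre of its underside; its top is 12 mm above.
- bell: Bystander: service bell with a chrome dome, 80 mm wide, 60 mm high, origin under its centre.
- scoop: Bystander: metal scoop with a wooden handle, 138 mm long, 21 mm high, origin under its centre.
- hazel_bowl: Bystander: oval glazed bowl of hazelnuts, 94x128x53 mm, origin under its centre.
- cup_a: Bystander: chocolate cup, 37 mm wide, 28 mm high, origin under its centre.
- cup_b: Bystander: another such chocolate cup.
There are look-alikes about, which are no part of the job. There is more than one size of the coaster; the job needs the larger.

How it is judged:
By the outcome, as a careful person would: the job done as asked, in the order asked, and still so for the second after the job is handed in, with the robot touching nothing.
It also fails if it takes over 69 s, if anything falls off the work surface, if the arm or the gripper's body presses on something with over 40 N, if the wrist force passes 120 N, or if a joint passes its speed limit or range.

ROBOT

A 7-joint arm with a two-finger parallel gripper is mounted at the origin on a cart in front of the work surface, level with it; the furniture and walls round the work are solid. World frame = base frame: x ahead of the robot, y to its left, z up, the work surface at z = 0. Lengths are in mm, angles in rad, forces in N, time in s.
With the tool pointing down it reaches from about 400 to 875 mm from the base axis. Payload 4.4 kg.
Tool frame: the origin (TCP) lies midway between the tips of the shut fingers; the grasp point (between the pads) lies ctrl.grip_depth behind it (ctrl.grip_depth is the distance from the TCP to the grasp point, in mm); z points along the fingers, y is the line along which they close (so a half turn about z gives the same grasp; the last joint's range is limited). The gripper opens to 85 mm and grips with 20 to 120 N. Pads are 22 mm wide; open, the fingers measure 114 mm over their backs; the gripper's body (76 mm by 85 mm) begins 54 mm behind the grasp point. The pads swing forward as they close: fully open they stand 13 mm farther back than shut.
Start: joints at [-1.319, 0.628, 0.038, 1.517, -0.027, 0.996, -0.02], TCP at [203.087, 617.474, 231.313] pointing down, gripper open.
Joint ranges: [-3.06, 3.06], [-0.37, 2.12], [-1.25, 1.32], [0.18, 2.47], [-1.1, 4.24], [0.23, 1.98], [-2.94, 2.94]. Speed limits (rad/s): [2.57, 2.57, 3.14, 3.14, 3.14, 3.14, 3.14].

INTERFACE

Orientations are given as [roll, pitch, yaw] about the fixed x, y, z axes, in that order (R = Rz(yaw) Ry(pitch) Rx(roll)).
In Python, from cell import ctrl gives the robot as it stands.
- The arm moves only by the tool carry_out, never from a script. Its argument "deltas" is one flat list of numbers, 7 for each row, row after row: the turn, a rotation vector about the tool's x, y, z in degrees, then the shift along the tool's x, y, z in m, then the closure, from -1 (fully open) to 1 (shut). In form: [wx, wy, wz, dx, dy, dz, claw, wx, wy, wz, dx, dy, dz, claw, ...]. A call has 1 to 12 rows; each row shifts and turns the commanded pose from where the row before left it, along the tool's axes as they then stand; what a row does not reach is not made up. A row lasts 1/8 s, in which the tool goes at most 62.5 mm and 10.7 degrees, less where a joint would pass 70% of its speed; a pose out of reach is approached as far as the arm can. A call with a gripper value outside its range is refused whole. The fingers move at their own pace and stop on an object; the grip force is fixed at half the most. Time passes only in rows, so rows that do not move let the fingers close. It gives the time, the measured TCP pose, the force, the opening and the grip force at its end, in the units of the state.
- ctrl.read_state(): the state, without advancing time (a new reading comes with each control period).
- ctrl.get_image(name): name is "side" or "top" or "wrist"; returns the picture (384x512x3 uint8, red, green, blue); there is no depth.
- ctrl.calibration(name): a dict with "mtx" (3x3 intrinsics, pixels), "distortion" ([k1, k2, p1, p2, k3] as OpenCV has them; the pictures are not rectified), "R" (3x3) and "t" (3): a world point X has camera coordinates R X + t. Camera axes: x right, y down, z forward; pixel columns grow to the right and rows downward; lengths in mm; the calibration is good to about 2 mm. A picture is of the moment at which its call begins: read the wrist's pose just before it. calibration takes no time and is no camera call; for the wrist camera it gives the pose at the moment of the call.
- ctrl.finish_job(): hands the job in; it is judged then, once.
The state is a dict: "clock": time; "qpos": joint angles; "qd": joint speeds; "tau": joint torques, N m; "eef_pos": TCP position; "tool_rot": TCP orientation; "force": force on the tool from outside, world axes, zero at the start; "torque": the same for the moment, N m; "width": finger opening in mm; "gripper_force": force on a finger pad.
Only numpy, scipy, OpenCV 4.12 (cv2) and the standard library are available. Lean on these libraries where they do the work, as an engineer would, in place of code of your own. Each camera call takes 0.05 s, during which the arm holds its last target. There are 200 camera calls.

## Working session

There is one attempt and no reset: what is moved stays moved. The work goes in short steps, Python scripts to look and compute and a tool call to move; the robot and the scene stay as the last step left them, time stands still between calls to the robot, and variables do not carry over. Pictures are saved under pics/ and viewed, at most 10 in all, crops included, and the job is handed in when it is done.

Besides the shell and the picture viewer there is one more tool, called after "Emit:" by a JSON object that holds its "name" and its "arguments", one argument or row to a line. carry_out: Moves the arm, as the interface text tells. Its arguments: {"type":"object","properties":{"deltas":{"type":"array"}},"required":["deltas"]}

```bash
mkdir -p pics; ls; python3 - <<'E'
from cell import ctrl
import cv2,numpy as np
s=ctrl.read_state();print(s, getattr(ctrl,'grip_depth',None))
for n in("side","top"):
    im=ctrl.get_image(n);c=ctrl.calibration(n);print(n,c)
    cv2.imwrite(f"pics/{n}0.png",im[:,:,::-1])
E
```

```text
pics
{'clock': 0.0, 'qpos': array([-1.31880425,  0.62931137,  0.03841723,  1.51836692, -0.02701735,
        0.9962631 , -0.01998185]), 'qd': array([ 0.00153893,  0.00011699, -0.00041679,  0.00116487,  0.00062923,
       -0.00067821,  0.00124253]), 'tau': array([-1.73734075e-03, -5.63396430e+01,  1.22574985e+00, -1.93446583e+01,
        1.10008140e-02,  1.05569119e-02, -6.89203702e-06]), 'eef_pos': array([202.86853416, 616.88957538, 230.41147532]), 'tool_rot': array([-3.13976075e+00, -6.97364111e-06,  2.82382932e+00]), 'force': array([-0.46799582, -0.08121658,  0.10890362]), 'torque': array([ 0.01267267, -0.04035136, -0.0031142 ]), 'gripper_force': 0.0, 'width': 85.69311621117903} 18.700000000000003
side {'mtx': array([[346.87113611,   0.        , 257.7323575 ],
       [  0.        , 346.87113611, 193.89466397],
       [  0.        ,   0.        ,   1.        ]]), 'distortion': array([-0.08171362,  0.        ,  0.        ,  0.        ,  0.        ]), 'R': array([[-0.98640152, -0.16434775,  0.00136141],
       [-0.14214213,  0.84890828, -0.50906811],
       [ 0.08250849, -0.50233908, -0.86072516]]), 't': array([524.63016915, 123.58385383, 956.63173177])}
top {'mtx': array([[402.94034125,   0.        , 251.56886034],
       [  0.        , 402.94034125, 190.37275277],
       [  0.        ,   0.        ,   1.        ]]), 'distortion': array([-0.10837299,  0.        ,  0.        ,  0.        ,  0.        ]), 'R': array([[-0.028422  , -0.9995697 , -0.00725304],
       [-0.9844943 ,  0.02924837, -0.17296099],
       [ 0.1730987 ,  0.00222468, -0.98490197]]), 't': array([   9.52078164,  549.42645818, 1173.0209316 ])}
```

View pics/top0.png

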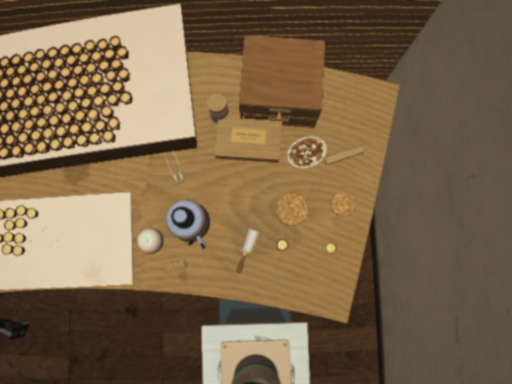

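View pics/side0.png

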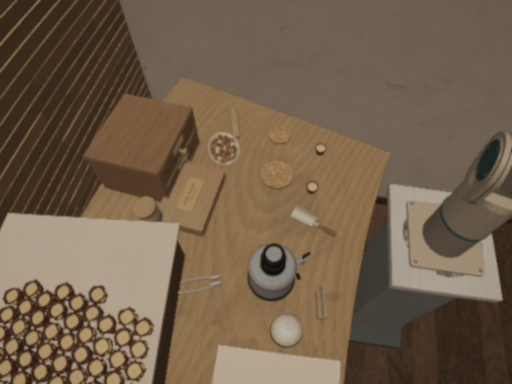

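The top view shows the urn with its black cap at (182,216), the cork discs at (292,208) and (343,204), bell at (150,240), scoop (247,248), bowl (307,151) and cups (282,244) and (330,248). In the side view the cap is at (272,258) and the discs at (277,175) and (280,135). The candidates for the coaster are top (292,208) and (343,204). The first looks larger; I'll measure both and confirm in a crop.

```bash
cat > h.py <<'E'
import cv2,numpy as np
from cell import ctrl
def ray(c,px):
    u=cv2.undistortPoints(np.array([[px]],float),c["mtx"],c["distortion"])[0,0]
    R=c["R"];return -R.T@c["t"], R.T@np.array([u[0],u[1],1.])
def plane(c,px,z):
    o,d=ray(c,px);return o+d*(z-o[2])/d[2]
def tri(c1,p1,c2,p2):
    o1,d1=ray(c1,p1);o2,d2=ray(c2,p2)
    s=np.linalg.lstsq(np.c_[d1,-d2],o2-o1,rcond=None)[0]
    a,b=o1+s[0]*d1,o2+s[1]*d2
    return (a+b)/2,np.linalg.norm(a-b)
def proj(c,X):
    return cv2.projectPoints(np.atleast_2d(np.array(X,float)),cv2.Rodrigues(c["R"])[0],c["t"],c["mtx"],c["distortion"])[0][:,0]
def blobs(mask,roi,amin=60):
    x0,y0,x1,y1=roi;m=np.zeros(mask.shape,np.uint8);m[y0:y1,x0:x1]=mask[y0:y1,x0:x1]
    cs=cv2.findContours(m,cv2.RETR_EXTERNAL,cv2.CHAIN_APPROX_NONE)[0]
    return [k for k in cs if cv2.contourArea(k)>amin]
E
python3 - <<'E'
from h import *
I={n:cv2.imread(f"pics/{n}0.png") for n in("top","side")};C={n:ctrl.calibration(n) for n in I}
A=cv2.resize(I["top"][175:265,130:230],None,fx=4,fy=4,interpolation=2)
B=cv2.resize(I["side"][225:315,230:330],None,fx=4,fy=4,interpolation=2)
D=cv2.resize(I["top"][180:235,265:365],None,fx=4,fy=4,interpolation=2)
E=cv2.resize(I["side"][120:175+20,240:340],None,fx=4,fy=4,interpolation=2)[:220]
cv2.imwrite("pics/crop.png",np.vstack([np.hstack([A,B]),np.hstack([D,E])])[:600])
for n,roi in(("top",(265,180,365,235)),("side",(250,120,305,195))):
    h=cv2.cvtColor(I[n],cv2.COLOR_BGR2HSV)
    # cork: print sample
    px=(292,208) if n=="top" else (277,175); q=(315,220) if n=="top" else (250,200)
    print(n,h[px[1]-3:px[1]+4,px[0]-3:px[0]+4].reshape(-1,3).mean(0),h[q[1]-3:q[1]+4,q[0]-3:q[0]+4].reshape(-1,3).mean(0))
    m=((h[...,0]<15)&(h[...,1]>100)&(h[...,2]>110)).astype(np.uint8)
    k=np.ones((3,3),np.uint8)
    m=cv2.morphologyEx(m,cv2.MORPH_CLOSE,k)
    for b in blobs(m,roi):
        e=cv2.fitEllipse(cv2.convexHull(b)); print("cork",e,plane(C[n],e[0],12).round(1), cv2.contourArea(b))
for n,roi in(("top",(160,195,215,245)),("side",(245,235,305,290))):
    m=(I[n].max(2)<50).astype(np.uint8)
    for b in blobs(m,roi):print(n,"black",cv2.boundingRect(b),cv2.contourArea(b),cv2.minEnclosingCircle(b))
E
```

```text
top [ 16.95918367 147.04081633 174.42857143] [ 17.08163265 138.34693878 155.32653061]
side [ 16.         121.32653061 148.6122449 ] [ 16.18367347 113.93877551 139.85714286]
top black (174, 208, 20, 20) 111.5 ((183.07510375976562, 217.8090057373047), 9.996190071105957)
side black (261, 245, 25, 30) 304.5 ((272.5, 259.5), 15.182326316833496)
```

View pics/crop.png

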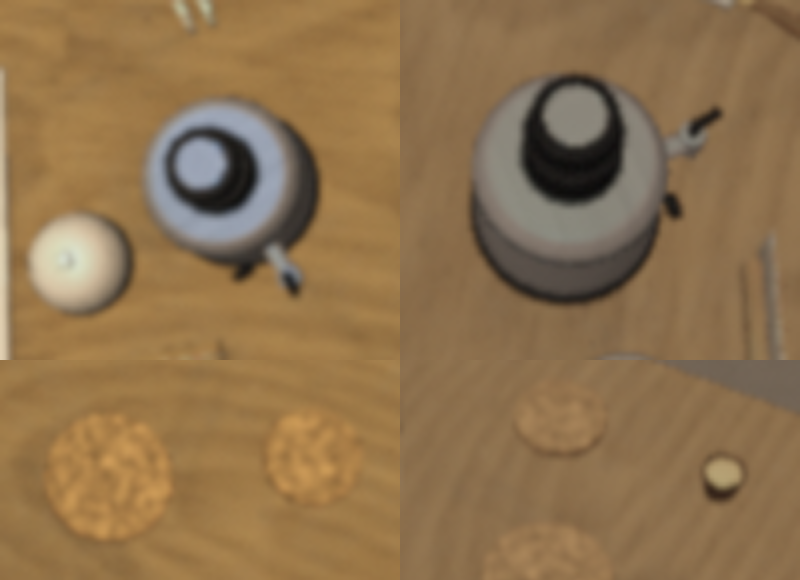

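The crop shows the black cap with a pale grey knob top, at top (180.2,216.2) and side (273.7,253.7). The larger cork disc is at top (292,209) and the smaller at (343,204). The left one is clearly bigger, so it fits the 100 mm coaster.

```bash
python3 - <<'E'
from h import *
I={n:cv2.imread(f"pics/{n}0.png") for n in("top","side")};C={n:ctrl.calibration(n) for n in I}
P={}
for n,roi in(("top",(265,180,365,235)),("side",(250,122,305,195))):
    lab=cv2.cvtColor(cv2.GaussianBlur(I[n],(5,5),0),cv2.COLOR_BGR2HSV).astype(float)
    f=cv2.cvtColor(cv2.GaussianBlur(I[n],(3,3),0),cv2.COLOR_BGR2LAB)[...,1]
    x0,y0,x1,y1=roi
    t,_=cv2.threshold(f[y0:y1,x0:x1],0,255,cv2.THRESH_OTSU)
    m=(f>t).astype(np.uint8); m=cv2.morphologyEx(m,cv2.MORPH_CLOSE,np.ones((3,3)));m=cv2.morphologyEx(m,cv2.MORPH_OPEN,np.ones((5,5)))
    for b in blobs(m,roi,150):
        e=cv2.fitEllipse(cv2.convexHull(b))
        w=np.array([plane(C[n],p[0],12)[:2] for p in b.astype(float)]);c,r=cv2.minEnclosingCircle(w.astype(np.float32))
        print(n,"cork px",np.round(e[0],1),np.round(e[1],1),"centre",plane(C[n],e[0],12).round(1),"enc",np.round(c,1),round(r,1),"area-diam",2*np.sqrt(cv2.contourArea(w.astype(np.float32))/np.pi))
        if e[1][0]>20: P["cork",n]=e[0]
for n,roi,s in(("top",(172,207,192,228),(180,216)),("side",(262,243,287,266),(274,254))):
    g=I[n].max(2);sub=g[roi[1]:roi[3],roi[0]:roi[2]]
    t,_=cv2.threshold(sub,0,255,cv2.THRESH_OTSU)
    l=cv2.connectedComponentsWithStats((g>t).astype(np.uint8),connectivity=4)
    i=l[1][s[1],s[0]];b=blobs((l[1]==i).astype(np.uint8),(0,0,512,384))[0];e=cv2.fitEllipse(b);print(n,"knob top",l[2][i],e,t)
    w=np.array([plane(C[n],p[0],176)[:2] for p in b.astype(float)]);print(plane(C[n],e[0],176),2*np.sqrt(cv2.contourArea(w.astype(np.float32))/np.pi))
    P["knob",n]=e[0]
for k in("knob","cork"):
    if (k,"top") in P and (k,"side") in P: print(k,tri(C["top"],P[k,"top"],C["side"],P[k,"side"]))
E
```

```text
top cork px [342.4 203.8] [23.5 25.3] centre [ 505.1 -287.9   12. ] enc [ 505.9 -288.6] 39.7 area-diam 73.2946925545035
top cork px [291.8 209. ] [31.6 32.3] centre [ 493.5 -129.3   12. ] enc [ 494.  -130.1] 50.8 area-diam 96.45063109164842
side cork px [275.3 154.2] [65.1 91.7] centre [ 509.4 -200.2   12. ] enc [ 512.3 -199.3] 155.8 area-diam 219.9023197095523
top knob top [174 209  13  13 130] ((179.68182373046875, 215.31817626953125), (11.849870681762695, 12.177045822143555), 45.0) 105.0
[464.55172906 188.64555275 176.        ] 32.22163560071411
side knob top [266 246  16  16 200] ((273.560302734375, 253.4060821533203), (14.849661827087402, 15.338884353637695), 104.06790924072266) 81.0
[465.80932529 189.59187099 176.        ] 33.4379912987435
knob (array([465.31529874, 188.92972138, 173.98183121]), np.float64(1.0628522064785457))
cork (array([ 491.95366455, -120.65468832,  114.04490125]), np.float64(22.485366778009883))
```

The cap's knob top triangulates to (465.3, 188.9, 174) with a 1 mm ray gap, against 176 expected. The coaster is at about (493.5, -129.3), 96 mm wide, and the small one measures 73 mm. Next I move above the cap for a wrist look.

Emit:
{"name": "carry_out", "arguments": {
  "deltas": [0, 0, 0, -0.038, -0.0325, -0.005, -1, 0, 0, 0, -0.038, -0.0325, -0.005, -1, 0, 0, 0, -0.038, -0.0325, -0.005, -1, 0, 0, 0, -0.038, -0.0325, -0.005, -1, 0, 0, 0, -0.038, -0.0325, -0.005, -1, 0, 0, 0, -0.038, -0.0325, -0.005, -1, 0, 0, 0, -0.038, -0.0325, -0.005, -1, 0, 0, 0, -0.038, -0.0325, -0.005, -1, 0, 0, 0, -0.038, -0.0325, -0.005, -1, 0, 0, 0, -0.038, -0.0325, -0.005, -1, 0, 0, 0, 0, 0, 0, -1]
}}

```text
clock: 1.48
eef_pos: [464.6, 185.5, 281.5]
tool_rot: [-3.14, 0.002, 2.816]
force: [0.3, 0.7, 0.1]
width: 85.4
gripper_force: 0.0
```

```bash
python3 - <<'E'
from h import *
s=ctrl.read_state();print(s["clock"],s["qpos"],s["eef_pos"],s["tool_rot"],s["force"],s["qd"])
c=ctrl.calibration("wrist");im=ctrl.get_image("wrist")
cv2.imwrite("pics/w1.png",im[:,:,::-1]);np.savez("w1.npz",**c)
print(proj(c,[[465,189,176],[493.5,-129.3,12]]), -c["R"].T@c["t"],c["mtx"][0,0])
E
```

```text
1.475 [-0.51753518  0.35503994  0.10917838  1.8629477  -0.0445554   0.9254994
  0.85647912] [464.63811977 185.52908473 281.50062688] [-3.14025359e+00  1.93643541e-03  2.81560439e+00] [0.27693366 0.674424   0.07205491] [-0.05812586  0.00341787 -0.0726656   0.01590794 -0.033269   -0.00144545
 -0.03326558]
[[258.25612041 187.76549007]
 [ 54.32243641 243.02425012]] [398.12637159 208.43796716 424.56466036] 314.34668979433354
```

View pics/w1.png

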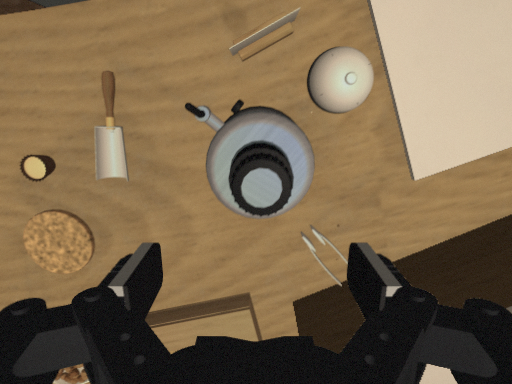

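The wrist view shows the knob's pale top at (262,187) on the black cap and the large coaster at (58,241). The scoop is at (110,155), the bell at (341,79) and a cup at (37,167). I'll turn 110° clockwise to the grip's starting yaw. That gives a second wrist viewpoint.

Emit:
{"name": "carry_out", "arguments": {
  "deltas": [10, 0, 0, 0, 0, 0, -1]
}}

```text
clock: 1.65
eef_pos: [461.8, 186.5, 282.0]
tool_rot: [-2.962, 0.0, 2.817]
force: [0.7, 0.6, -1.0]
width: 85.1
gripper_force: 0.0
```

I put that turn on the wrong axis (tilt x instead of z). It was harmless in free air, so I undo it and turn about z.

Emit:
{"name": "carry_out", "arguments": {
  "deltas": [-10, 0, 0, 0, 0, 0, -1, 0, 0, 10, 0, 0, 0, -1, 0, 0, 10, 0, 0, 0, -1, 0, 0, 10, 0, 0, 0, -1, 0, 0, 10, 0, 0, 0, -1, 0, 0, 10, 0, 0, 0, -1, 0, 0, 10, 0, 0, 0, -1, 0, 0, 10, 0, 0, 0, -1, 0, 0, 10, 0, 0, 0, -1, 0, 0, 10, 0, 0, 0, -1, 0, 0, 10, 0, 0, 0, -1, 0, 0, 10, 0, 0, 0, -1]
}}

```text
clock: 3.15
eef_pos: [461.3, 191.9, 280.8]
tool_rot: [-3.14, 0.001, 0.901]
force: [1.2, -0.2, -1.1]
width: 85.5
gripper_force: 0.0
```

Emit:
{"name": "carry_out", "arguments": {
  "deltas": [0, 0, 0, 0, 0, 0, -1, 0, 0, 0, 0, 0, 0, -1]
}}

```text
clock: 3.4
eef_pos: [461.9, 190.9, 281.0]
tool_rot: [-3.141, 0.0, 0.909]
force: [-0.0, 1.1, -0.2]
width: 85.3
gripper_force: 0.0
```

```bash
cat >> h.py <<'E'
def knobtop(im,guess,r=26):
    "ellipse of the pale disc inside the black cap near guess"
    g=im.max(2);x,y=map(int,guess);sub=g[y-r:y+r,x-r:x+r]
    t,_=cv2.threshold(sub,0,255,cv2.THRESH_OTSU)
    l,lab=cv2.connectedComponents((g>t).astype(np.uint8),connectivity=4)
    b=blobs((lab==lab[y,x]).astype(np.uint8),(0,0,512,384))[0]
    return cv2.fitEllipse(b)
def cork(im,guess,r=60):
    m=cv2.GaussianBlur(im,(5,5),0);f=cv2.cvtColor(m,cv2.COLOR_BGR2LAB)[...,1]
    x,y=map(int,guess);x0,y0=max(x-r,0),max(y-r,0)
    t,_=cv2.threshold(f[y0:y+r,x0:x+r],0,255,cv2.THRESH_OTSU)
    k=cv2.getStructuringElement(cv2.MORPH_ELLIPSE,(9,9))
    mk=cv2.morphologyEx(cv2.morphologyEx((f>t).astype(np.uint8),cv2.MORPH_CLOSE,k),cv2.MORPH_OPEN,k)
    for b in blobs(mk,(x0,y0,x+r,y+r)):
        if cv2.pointPolygonTest(b,(x,y),False)>=0: return cv2.fitEllipse(cv2.convexHull(b))
E
python3 - <<'E'
from h import *
s=ctrl.read_state();print(s["clock"],s["qpos"],s["eef_pos"],s["tool_rot"])
c2=ctrl.calibration("wrist");im=ctrl.get_image("wrist")[:,:,::-1].copy()
cv2.imwrite("pics/w2.png",im);np.savez("w2.npz",**c2)
c1=dict(np.load("w1.npz"));i1=cv2.imread("pics/w1.png")
g2=proj(c2,[[465,189,176],[493.5,-129.3,12]]);print(g2)
k1=knobtop(i1,(262,187));k2=knobtop(im,g2[0]);print(k1,k2,tri(c1,k1[0],c2,k2[0]))
print(plane(c1,k1[0],176),plane(c2,k2[0],176))
e=cork(i1,(58,241));print(e,plane(c1,e[0],12))
ct=ctrl.calibration("top");print(tri(c1,e[0],ct,(291.8,209.0)))
E
```

```text
3.4 [-0.86179081  0.40128255  0.58406305  1.87252332 -0.26902926  0.94699136
 -0.81762767] [461.88822936 190.94937086 281.04868225] [-3.14093206e+00  3.33380624e-04  9.08503112e-01]
[[258.52266714 189.59940916]
 [398.91652302 306.66425276]]
((261.20977783203125, 187.39674377441406), (38.728675842285156, 40.305728912353516), 74.14141082763672) ((258.2773742675781, 187.15774536132812), (38.76313781738281, 40.11592483520508), 86.00821685791016) (array([465.85495445, 190.96469962, 175.16322551]), np.float64(0.7972966521823718))
[465.47727681 191.39656385 176.        ] [466.11433987 190.7690666  176.        ]
((48.74854278564453, 232.4756622314453), (141.21029663085938, 170.99765014648438), 55.99605941772461) [ 476.24144826 -128.82557477   12.        ]
(array([ 485.14075797, -130.04287759,   10.58249323]), np.float64(17.068800010760032))
```

View pics/w2.png

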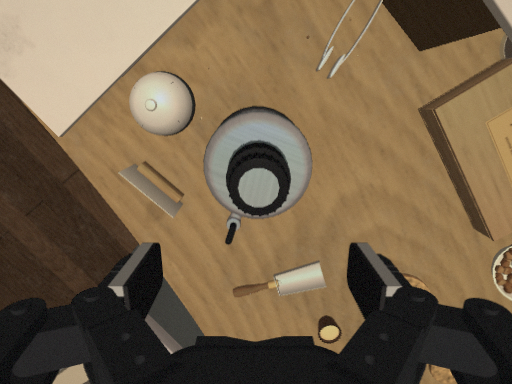

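The wrist pair puts the knob top at (465.8, 191.0, 175.2), which agrees with the fixed cameras to 2 mm. Picture w2 shows the knob centred at (258,187), with clear room round the urn. Descending with the fingers open.

Emit:
{"name": "carry_out", "arguments": {
  "deltas": [0, 0, 0, 0.002, 0.003, 0.025, -1, 0, 0, 0, 0, 0, 0.025, -1, 0, 0, 0, 0, 0, 0.025, -1, 0, 0, 0, 0, 0, 0.025, -1, 0, 0, 0, 0, 0, 0.02, -1, 0, 0, 0, 0, 0, 0.01, -1, 0, 0, 0, 0, 0, 0, -1, 0, 0, 0, 0, 0, 0, -1]
}}

```text
clock: 4.45
eef_pos: [466.7, 189.9, 152.0]
tool_rot: [3.141, -0.001, 0.904]
force: [-0.1, -0.5, 0.4]
width: 85.4
gripper_force: 0.0
```

Emit:
{"name": "carry_out", "arguments": {
  "deltas": [0, 0, 0, 0, -0.0013, 0.001, -0.4, 0, 0, 0, 0, 0, 0, -0.3, 0, 0, 0, 0, 0, 0, -0.25, 0, 0, 0, 0, 0, 0, -0.25]
}}

```text
clock: 4.95
eef_pos: [465.1, 190.6, 150.4]
tool_rot: [3.142, -0.0, 0.904]
force: [-0.5, 0.4, -0.3]
width: 53.3
gripper_force: 0.0
```

Emit:
{"name": "carry_out", "arguments": {
  "deltas": [0, 0, 0, 0, 0, 0, -0.21, 0, 0, 0, 0, 0, 0, -0.21]
}}

```text
clock: 5.2
eef_pos: [465.1, 190.5, 150.3]
tool_rot: [-3.142, 0.0, 0.904]
force: [-0.4, 0.5, -0.0]
width: 51.5
gripper_force: 0.0
```

Emit:
{"name": "carry_out", "arguments": {
  "deltas": [0, 0, 0, 0, 0, 0, 0.0, 0, 0, 0, 0, 0, 0, 0.0, 0, 0, 0, 0, 0, 0, 0.0]
}}

```text
clock: 5.58
eef_pos: [465.2, 190.5, 150.7]
tool_rot: [-3.142, -0.0, 0.904]
force: [-0.7, -0.2, 5.6]
width: 48.5
gripper_force: 61.4
```

Emit:
{"name": "carry_out", "arguments": {
  "deltas": [0, 0, -6, 0, 0, -0.0003, 0.0, 0, 0, -6, 0, 0, -0.0003, 0.0, 0, 0, -6, 0, 0, -0.0003, 0.0, 0, 0, -6, 0, 0, -0.0003, 0.0]
}}

```text
clock: 6.08
eef_pos: [465.2, 190.5, 151.5]
tool_rot: [3.141, -0.0, 1.326]
force: [0.2, -0.1, 0.4]
width: 48.3
gripper_force: 61.7
```

```bash
python3 - <<'E'
from h import *
s=ctrl.read_state();print(s["clock"],s["qpos"],s["eef_pos"],s["tool_rot"],s["force"],s["torque"])
E
```

```text
6.075 [-0.67639453  0.56080322  0.34083512  2.01088013 -0.31120332  0.61904442
 -0.3733405 ] [465.22128032 190.45394586 151.48511827] [ 3.14131456e+00 -6.17226021e-05  1.32591034e+00] [ 0.2443392  -0.06881341  0.36961842] [-0.02599855  0.03304201 -0.1080141 ]
```

Emit:
{"name": "carry_out", "arguments": {
  "deltas": [0, 0, -8, 0, 0, -0.0004, 0.0, 0, 0, -8, 0, 0, -0.0004, 0.0, 0, 0, -8, 0, 0, -0.0004, 0.0, 0, 0, -8, 0, 0, -0.0004, 0.0, 0, 0, -8, 0, 0, -0.0004, 0.0, 0, 0, -8, 0, 0, -0.0004, 0.0, 0, 0, -8, 0, 0, -0.0004, 0.0, 0, 0, -8, 0, 0, -0.0004, 0.0, 0, 0, -8, 0, 0, -0.0004, 0.0, 0, 0, -8, 0, 0, -0.0004, 0.0, 0, 0, -8, 0, 0, -0.0004, 0.0, 0, 0, 0, 0, 0, 0, 0.0]
}}

```text
clock: 7.58
eef_pos: [465.2, 190.4, 155.9]
tool_rot: [3.141, -0.0, 2.857]
force: [-0.0, -0.2, 0.6]
width: 48.0
gripper_force: 61.8
```

```bash
python3 - <<'E'
from h import *
s=ctrl.read_state();print(s["clock"],s["qpos"],s["eef_pos"],s["tool_rot"],s["force"],s["torque"])
E
```

```text
7.575 [-0.36994654  0.53088524 -0.1070347   1.99842098  0.09311509  0.61665611
  0.74785075] [465.2188321  190.40003244 155.86566124] [ 3.14123851e+00 -8.37235521e-05  2.85701490e+00] [-0.02826997 -0.22522348  0.5780158 ] [ 0.01259802 -0.00375614  0.09679983]
```

Forces stay under 1 N after 112° of turn and 5.4 mm of rise. Now the first re-grip.

Emit:
{"name": "carry_out", "arguments": {
  "deltas": [0, 0, 0, 0, 0, 0, -0.4, 0, 0, 0, 0, 0, 0, -0.4, 0, 0, 10, 0, 0, 0, -0.4, 0, 0, 10, 0, 0, 0, -0.4, 0, 0, 10, 0, 0, 0, -0.4, 0, 0, 10, 0, 0, 0, -0.4, 0, 0, 10, 0, 0, 0, -0.4, 0, 0, 10, 0, 0, 0, -0.4, 0, 0, 10, 0, 0, 0, -0.4, 0, 0, 10, 0, 0, 0, -0.4, 0, 0, 10, 0, 0, 0, -0.4, 0, 0, 10, 0, 0, 0, -0.4]
}}

```text
clock: 9.07
eef_pos: [465.0, 190.7, 155.9]
tool_rot: [3.142, -0.0, 1.107]
force: [0.2, 0.4, 0.3]
width: 59.7
gripper_force: 0.0
```

Emit:
{"name": "carry_out", "arguments": {
  "deltas": [0, 0, 10, 0, 0, 0, -0.4, 0, 0, 0, 0, 0, 0, -0.25, 0, 0, 0, 0, 0, 0, -0.21, 0, 0, 0, 0, 0, 0, -0.21]
}}

```text
clock: 9.57
eef_pos: [465.1, 190.6, 156.0]
tool_rot: [-3.141, -0.0, 0.94]
force: [0.6, -0.8, 0.2]
width: 51.5
gripper_force: 0.0
```

Emit:
{"name": "carry_out", "arguments": {
  "deltas": [0, 0, 0, 0, 0, 0, 0.0, 0, 0, 0, 0, 0, 0, 0.0, 0, 0, 0, 0, 0, 0, 0.0, 0, 0, -6, 0, 0, -0.0003, 0.0, 0, 0, -8, 0, 0, -0.0004, 0.0, 0, 0, -8, 0, 0, -0.0004, 0.0, 0, 0, -8, 0, 0, -0.0004, 0.0]
}}

```text
clock: 10.45
eef_pos: [465.5, 190.7, 157.6]
tool_rot: [3.141, -0.001, 1.467]
force: [-1.3, -0.0, 3.9]
width: 47.9
gripper_force: 61.1
```

Emit:
{"name": "carry_out", "arguments": {
  "deltas": [0, 0, -8, 0, 0, -0.0004, 0.0, 0, 0, -8, 0, 0, -0.0004, 0.0, 0, 0, -8, 0, 0, -0.0004, 0.0, 0, 0, -8, 0, 0, -0.0004, 0.0, 0, 0, -8, 0, 0, -0.0004, 0.0, 0, 0, -8, 0, 0, -0.0004, 0.0, 0, 0, -8, 0, 0, -0.0004, 0.0, 0, 0, -8, 0, 0, -0.0004, 0.0, 0, 0, -8, 0, 0, -0.0004, 0.0, 0, 0, -8, 0, 0, -0.0004, 0.0, 0, 0, 0, 0, 0, 0, 0.0]
}}

```text
clock: 11.82
eef_pos: [465.6, 190.5, 161.6]
tool_rot: [3.141, 0.001, 2.857]
force: [-0.3, 0.3, 4.9]
width: 48.6
gripper_force: 61.3
```

Emit:
{"name": "carry_out", "arguments": {
  "deltas": [0, 0, 0, 0, 0, 0, -0.4, 0, 0, 0, 0, 0, 0, -0.4, 0, 0, 10, 0, 0, 0, -0.4, 0, 0, 10, 0, 0, 0, -0.4, 0, 0, 10, 0, 0, 0, -0.4, 0, 0, 10, 0, 0, 0, -0.4, 0, 0, 10, 0, 0, 0, -0.4, 0, 0, 10, 0, 0, 0, -0.4, 0, 0, 10, 0, 0, 0, -0.4, 0, 0, 10, 0, 0, 0, -0.4, 0, 0, 10, 0, 0, 0, -0.4, 0, 0, 10, 0, 0, 0, -0.4]
}}

```text
clock: 13.32
eef_pos: [464.9, 190.7, 161.2]
tool_rot: [-3.141, 0.0, 1.107]
force: [0.8, 0.1, -0.1]
width: 59.6
gripper_force: 0.0
```

Emit:
{"name": "carry_out", "arguments": {
  "deltas": [0, 0, 10, 0, 0, -0.0003, -0.4, 0, 0, 0, 0, 0, 0, -0.25, 0, 0, 0, 0, 0, 0, -0.21, 0, 0, 0, 0, 0, 0, -0.21]
}}

```text
clock: 13.82
eef_pos: [465.0, 190.5, 161.7]
tool_rot: [-3.141, -0.0, 0.94]
force: [0.0, 0.7, -0.7]
width: 51.7
gripper_force: 0.0
```

Emit:
{"name": "carry_out", "arguments": {
  "deltas": [0, 0, 0, 0, 0, 0, 0.0, 0, 0, 0, 0, 0, 0, 0.0, 0, 0, 0, 0, 0, 0, 0.0, 0, 0, -6, 0, 0, -0.0003, 0.0, 0, 0, -8, 0, 0, -0.0004, 0.0, 0, 0, -8, 0, 0, -0.0004, 0.0, 0, 0, -8, 0, 0, -0.0004, 0.0]
}}

```text
clock: 14.7
eef_pos: [465.5, 190.6, 163.4]
tool_rot: [3.141, -0.001, 1.467]
force: [-0.7, 0.4, 5.2]
width: 48.7
gripper_force: 61.2
```

Emit:
{"name": "carry_out", "arguments": {
  "deltas": [0, 0, -8, 0, 0, -0.0004, 0.0, 0, 0, -8, 0, 0, -0.0004, 0.0, 0, 0, -8, 0, 0, -0.0004, 0.0, 0, 0, -8, 0, 0, -0.0004, 0.0, 0, 0, -8, 0, 0, -0.0004, 0.0, 0, 0, -8, 0, 0, -0.0004, 0.0, 0, 0, -8, 0, 0, -0.0004, 0.0, 0, 0, -8, 0, 0, -0.0004, 0.0, 0, 0, -8, 0, 0, -0.0004, 0.0, 0, 0, -8, 0, 0, -0.0004, 0.0, 0, 0, 0, 0, 0, 0, 0.0]
}}

```text
clock: 16.08
eef_pos: [465.7, 190.2, 167.4]
tool_rot: [3.141, 0.001, 2.857]
force: [0.1, -0.9, 4.4]
width: 48.0
gripper_force: 61.3
```

Emit:
{"name": "carry_out", "arguments": {
  "deltas": [0, 0, 0, 0, 0, 0, -0.4, 0, 0, 0, 0, 0, 0, -0.4, 0, 0, 10, 0, 0, 0, -0.4, 0, 0, 10, 0, 0, 0, -0.4, 0, 0, 10, 0, 0, 0, -0.4, 0, 0, 10, 0, 0, 0, -0.4, 0, 0, 10, 0, 0, 0, -0.4, 0, 0, 10, 0, 0, 0, -0.4, 0, 0, 10, 0, 0, 0, -0.4, 0, 0, 10, 0, 0, 0, -0.4, 0, 0, 10, 0, 0, 0, -0.4, 0, 0, 10, 0, 0, 0, -0.4]
}}

```text
clock: 17.58
eef_pos: [464.9, 190.6, 167.0]
tool_rot: [-3.142, 0.0, 1.107]
force: [0.9, 0.3, 0.2]
width: 60.2
gripper_force: 0.0
```

Emit:
{"name": "carry_out", "arguments": {
  "deltas": [0, 0, 10, 0, 0, -0.0003, -0.4, 0, 0, 0, 0, 0, 0, -0.25, 0, 0, 0, 0, 0, 0, -0.21, 0, 0, 0, 0, 0, 0, -0.21]
}}

```text
clock: 18.08
eef_pos: [465.1, 190.5, 167.5]
tool_rot: [-3.141, -0.0, 0.94]
force: [0.0, 0.3, 0.4]
width: 52.1
gripper_force: 0.0
```

Emit:
{"name": "carry_out", "arguments": {
  "deltas": [0, 0, 0, 0, 0, 0, 0.0, 0, 0, 0, 0, 0, 0, 0.0, 0, 0, 0, 0, 0, 0, 0.0]
}}

```text
clock: 18.45
eef_pos: [464.9, 190.8, 167.7]
tool_rot: [-3.141, -0.0, 0.939]
force: [-1.6, 0.6, 4.0]
width: 48.3
gripper_force: 61.2
```

Emit:
{"name": "carry_out", "arguments": {
  "deltas": [0, 0, -8, 0, 0, -0.0004, 0.0, 0, 0, -8, 0, 0, -0.0004, 0.0, 0, 0, -8, 0, 0, -0.0004, 0.0, 0, 0, -8, 0, 0, -0.0004, 0.0, 0, 0, -8, 0, 0, -0.0004, 0.0, 0, 0, -8, 0, 0, -0.0004, 0.0, 0, 0, -8, 0, 0, -0.0004, 0.0, 0, 0, -8, 0, 0, -0.0004, 0.0, 0, 0, -8, 0, 0, -0.0004, 0.0, 0, 0, -8, 0, 0, -0.0004, 0.0, 0, 0, -8, 0, 0, -0.0004, 0.0]
}}

```text
clock: 19.82
eef_pos: [465.5, 190.4, 172.2]
tool_rot: [3.141, 0.0, 2.479]
force: [-1.3, 0.2, 2.8]
width: 48.4
gripper_force: 61.2
```

Emit:
{"name": "carry_out", "arguments": {
  "deltas": [0, 0, -6, 0, 0, -0.0003, 0.0, 0, 0, 0, 0, 0, 0, 0.0]
}}

```text
clock: 20.08
eef_pos: [465.7, 190.3, 172.4]
tool_rot: [3.141, 0.001, 2.578]
force: [0.1, 0.1, 3.9]
width: 48.3
gripper_force: 61.3
```

That makes 425° in all. A gentle 1 mm lift will test whether it is free.

Emit:
{"name": "carry_out", "arguments": {
  "deltas": [0, 0, -2, 0, 0, -0.0007, 0.0, 0, 0, 0, 0, 0, -0.0005, 0.0, 0, 0, 0, 0, 0, 0, 0.0]
}}

```text
clock: 20.45
eef_pos: [464.7, 190.4, 173.0]
tool_rot: [-3.141, -0.0, 2.614]
force: [0.1, 0.4, -1.5]
width: 48.5
gripper_force: 62.0
```

Emit:
{"name": "carry_out", "arguments": {
  "deltas": [0, 0, 0, 0, 0, -0.0005, 0.0, 0, 0, 0, 0, 0, -0.0005, 0.0, 0, 0, 0, 0, 0, 0, 0.0]
}}

```text
clock: 20.82
eef_pos: [465.0, 190.5, 174.4]
tool_rot: [-3.141, -0.0, 2.614]
force: [0.2, 0.6, -2.0]
width: 48.3
gripper_force: 62.0
```

Only the cap's weight shows (-2 N), so it is free. Lifting.

Emit:
{"name": "carry_out", "arguments": {
  "deltas": [0, 0, 0, 0, 0, -0.001, 0.0, 0, 0, 0, 0, 0, -0.002, 0.0, 0, 0, 0, 0, 0, -0.003, 0.0, 0, 0, 0, 0, 0, -0.006, 0.0, 0, 0, 0, 0, 0, -0.008, 0.0, 0, 0, 0, 0, 0, -0.01, 0.0, 0, 0, 0, 0, 0, -0.01, 0.0, 0, 0, 0, 0, 0, -0.01, 0.0, 0, 0, 0, 0, 0, -0.01, 0.0, 0, 0, 0, 0, 0, 0, 0.0]
}}

```text
clock: 22.08
eef_pos: [465.6, 190.8, 235.3]
tool_rot: [3.14, 0.001, 2.614]
force: [0.3, 0.1, -2.5]
width: 48.3
gripper_force: 62.1
```

```bash
python3 - <<'E'
from h import *
s=ctrl.read_state();print(s["clock"],s["qpos"],s["eef_pos"],s["tool_rot"],s["force"],s["width"])
R=cv2.Rodrigues(np.array([0,0,s["tool_rot"][2]]))[0]@np.diag([1,-1,-1.])
print("to 120mm before coaster (tool mm)",R.T@(np.array([493.5,-70,235])-s["eef_pos"]))
print("to coaster",R.T@(np.array([493.5,-130,235])-s["eef_pos"]))
c=ctrl.calibration("wrist");cw=-c["R"].T@c["t"];print("cam offset",cw-s["eef_pos"])
E
```

```text
22.075 [-0.42148616  0.41333096 -0.03234765  1.91603352  0.01792303  0.81053507
  0.58009829] [465.6315902  190.80692004 235.32340569] [3.13996023e+00 1.09488819e-03 2.61433126e+00] [ 0.3041268   0.12386872 -2.51829509] 48.27283116883764
to 120mm before coaster (tool mm) [-155.31339545 -211.36377883    0.32340569]
to coaster [-185.50350896 -263.21507627    0.32340569]
cam offset [-60.67397437  35.44672778 143.11216447]
```

Emit:
{"name": "carry_out", "arguments": {
  "deltas": [0, 0, 0, -0.006, -0.008, 0, 0.0, 0, 0, 0, -0.012, -0.0163, 0, 0.0, 0, 0, 0, -0.012, -0.0163, 0, 0.0, 0, 0, 0, -0.012, -0.0163, 0, 0.0, 0, 0, 0, -0.012, -0.0163, 0, 0.0, 0, 0, 0, -0.012, -0.0163, 0, 0.0, 0, 0, 0, -0.006, -0.008, 0, 0.0, 0, 0, 0, 0, 0, 0, 0.0, 0, 0, 0, 0, 0, 0, 0.0]
}}

```text
clock: 23.2
eef_pos: [478.1, 70.9, 234.3]
tool_rot: [3.141, -0.001, 2.615]
force: [0.0, 0.5, -1.9]
width: 48.6
gripper_force: 62.1
```

```bash
python3 - <<'E'
from h import *
s=ctrl.read_state();print(s["clock"],s["eef_pos"],s["tool_rot"],s["force"],s["width"])
c=ctrl.calibration("wrist");im=ctrl.get_image("wrist")[:,:,::-1].copy()
cv2.imwrite("pics/w3.png",im);np.savez("w3.npz",**c);print(proj(c,[[493.5,-130,12]]))
E
```

```text
23.2 [478.08148138  70.85612454 234.28503617] [ 3.14123214e+00 -5.52895165e-04  2.61526729e+00] [ 0.01681607  0.54151305 -1.87400224] 48.59282356056776
[[124.52421786 250.08436762]]
```

View pics/w3.png

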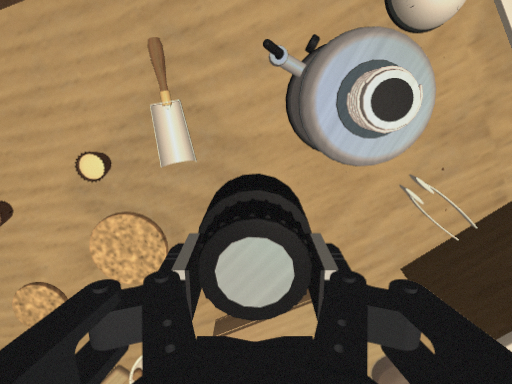

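w3 shows the cap held upright, with its grey top at (255,272), the urn's neck open at (388,100) and the coaster at (128,249). Next I measure the coaster across w1, w3 and the top view.

```bash
python3 - <<'E'
from h import *
E={}
def seg(im,g,r,k=5):
    lab=cv2.cvtColor(cv2.GaussianBlur(im,(0,0),1.5),cv2.COLOR_BGR2LAB).astype(float)
    x,y=g;Y,X=np.mgrid[:384,:512];d=np.hypot(X-x,Y-y)
    ins=lab[d<r*.7];out=lab[(d>r*1.2)&(d<r*1.5)&(Y<y+5)]
    mi,mo=np.median(ins,0),np.median(out,0);Ci=np.linalg.inv(np.cov(ins.T)+np.eye(3)*2);Co=np.linalg.inv(np.cov(out.T)+np.eye(3)*2)
    q=lambda m,C:np.einsum('...i,ij,...j',lab-m,C,lab-m)+-np.log(np.linalg.det(C))
    m=((q(mi,Ci)<q(mo,Co))&(d<r*1.35)).astype(np.uint8)
    K=cv2.getStructuringElement(cv2.MORPH_ELLIPSE,(k,k))
    m=cv2.morphologyEx(cv2.morphologyEx(m,cv2.MORPH_CLOSE,K),cv2.MORPH_OPEN,K)
    b=max(blobs(m,(0,0,512,384)),key=cv2.contourArea);return b
ct=ctrl.calibration("top")
V={"w1":(cv2.imread("pics/w1.png"),dict(np.load("w1.npz")),(58,241),33,5),"w3":(cv2.imread("pics/w3.png"),dict(np.load("w3.npz")),(128,248),38,5),"top":(cv2.imread("pics/top0.png"),ct,(292,209),16,3)}
tiles=[]
for n,(im,c,g,r,k) in V.items():
    b=seg(im,g,r,k);e=cv2.fitEllipse(cv2.convexHull(b));E[n]=(e,c)
    w=np.array([plane(c,p[0],12)[:2] for p in b.astype(float)],np.float32)
    print(n,np.round(e[0],1),np.round(e[1],1),plane(c,e[0],12).round(1),cv2.minEnclosingCircle(w),2*np.sqrt(cv2.contourArea(w)/np.pi))
    o=im.copy();cv2.drawContours(o,[b],-1,(0,255,0),1);x,y=g;x=max(x,50);tiles.append(cv2.resize(o[y-50:y+50,x-50:x+50],(260,260)))
cv2.imwrite("pics/cork.png",np.hstack(tiles))
for a,b in(("w1","w3"),("w3","top"),("w1","top")):print(a,b,tri(E[a][1],E[a][0][0],E[b][1],E[b][0][0]))
E
```

```text
w1 [ 58.4 241.2] [64.5 73.5] [ 492.8 -122.3   12. ] ((495.5850830078125, -122.10208129882812), 54.352718353271484) 102.12408053142244
w3 [126.  248.5] [69.  78.2] [ 492.7 -127.    12. ] ((495.5995788574219, -127.69573974609375), 51.145626068115234) 95.93824523954828
top [292.3 208.4] [30.3 31.6] [ 495.4 -130.9   12. ] ((496.3442687988281, -131.06939697265625), 49.51641845703125) 92.76543701905669
w1 w3 (array([ 498.9135351 , -145.07527115,  -16.39022737]), np.float64(0.8573237471505745))
w3 top (array([ 495.28656638, -131.76501221,    4.39726288]), np.float64(2.122324767989736))
w1 top (array([ 4.96314757e+02, -1.32179660e+02, -3.79579544e-01]), np.float64(1.2772807649596822))
```

View pics/cork.png

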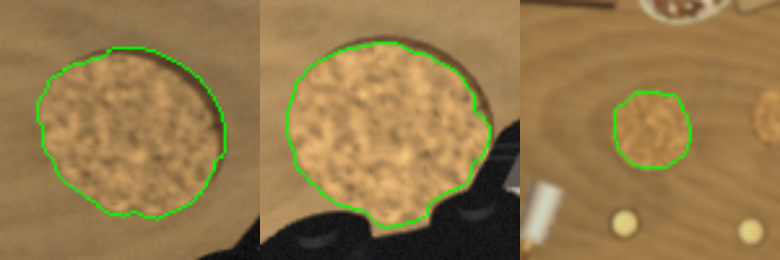

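The two good views agree on about (494.5, -129) to within 2–3 mm. The w1 contour takes in the disc's side shadow, so I give it little weight. For an unobstructed wrist look, I'll hover on the far side.

Emit:
{"name": "carry_out", "arguments": {
  "deltas": [0, 0, 0, -0.009, -0.007, 0, 0.0, 0, 0, 0, -0.02, -0.015, 0, 0.0, 0, 0, 0, -0.02, -0.015, 0, 0.0, 0, 0, 0, -0.02, -0.015, 0, 0.0, 0, 0, 0, -0.02, -0.015, 0, 0.0, 0, 0, 0, -0.02, -0.015, 0, 0.0, 0, 0, 0, -0.02, -0.015, 0, 0.0, 0, 0, 0, -0.02, -0.015, 0, 0.0, 0, 0, 0, -0.02, -0.015, 0, 0.0, 0, 0, 0, -0.02, -0.015, 0, 0.0, 0, 0, 0, -0.02, -0.015, 0, 0.0, 0, 0, 0, -0.006, -0.007, 0, 0.0]
}}

```text
clock: 24.75
eef_pos: [581.6, -182.1, 234.0]
tool_rot: [-3.141, 0.0, 2.612]
force: [-0.0, 0.4, -1.9]
width: 48.0
gripper_force: 62.2
```

Emit:
{"name": "carry_out", "arguments": {
  "deltas": [0, 0, 0, 0, 0, 0, 0.0, 0, 0, 0, 0, 0, 0, 0.0, 0, 0, 0, 0, 0, 0, 0.0]
}}

```text
clock: 25.12
eef_pos: [581.4, -178.6, 234.5]
tool_rot: [3.141, -0.0, 2.616]
force: [0.1, 0.4, -2.0]
width: 48.3
gripper_force: 62.2
```

```bash
python3 - <<'E'
from h import *
s=ctrl.read_state();print(s["clock"],s["eef_pos"],s["tool_rot"],s["force"],s["width"])
c=ctrl.calibration("wrist");im=ctrl.get_image("wrist")[:,:,::-1].copy()
cv2.imwrite("pics/w4.png",im);np.savez("w4.npz",**c);print(proj(c,[[494.5,-129,12]]))
E
```

```text
25.125 [ 581.4293182  -178.6349076   234.49191521] [ 3.14108008e+00 -4.29906760e-04  2.61589656e+00] [ 0.05946283  0.36167315 -2.00474167] 48.30213450728485
[[253.21699489  71.89416499]]
```

View pics/w4.png

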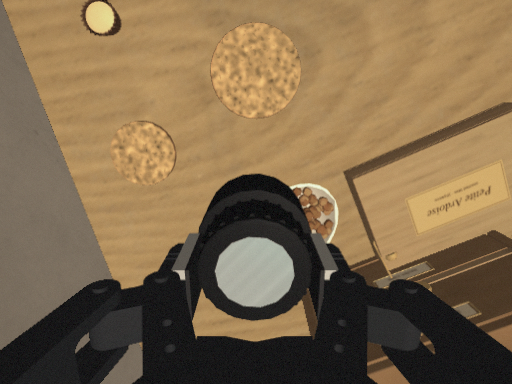

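w4 has the large coaster in full view at about (256,70), with the small one at (143,152). The cap is still held upright.

```bash
python3 - <<'E'
from h import *
im=cv2.imread("pics/w4.png");c=dict(np.load("w4.npz"));ct=ctrl.calibration("top")
lab=cv2.cvtColor(cv2.GaussianBlur(im,(0,0),2),cv2.COLOR_BGR2LAB).astype(float)
Y,X=np.mgrid[:384,:512];d=np.hypot(X-256,Y-70);o=np.median(lab[(d>55)&(d<68)],0);i=np.median(lab[d<35],0)
m=(((lab-(o+i)/2)@(i-o)>0)&(d<56)).astype(np.uint8)
K=cv2.getStructuringElement(cv2.MORPH_ELLIPSE,(9,9));m=cv2.morphologyEx(cv2.morphologyEx(m,cv2.MORPH_CLOSE,K),cv2.MORPH_OPEN,K)
b=max(blobs(m,(0,0,512,384)),key=cv2.contourArea);h=cv2.convexHull(b);e=cv2.fitEllipse(h);x=e[0]
w=np.array([plane(c,p[0],12)[:2] for p in b.astype(float)],np.float32)
print(e,cv2.boundingRect(h),cv2.minEnclosingCircle(w),2*np.sqrt(cv2.contourArea(w)/np.pi))
for q in(x,(255.5,70)):
    P=plane(c,q,12);print(P,tri(c,q,ct,(292.1,208.7)))
s=ctrl.read_state();R=cv2.Rodrigues(np.array([0,0,s["tool_rot"][2]]))[0]@np.diag([1,-1,-1.])
for T in((494.5,-129.5),):print("tool",R.T@(np.array([*T,s["eef_pos"][2]])-s["eef_pos"]))
E
```

```text
((255.1083526611328, 71.26786041259766), (89.60044860839844, 96.8423843383789), 0.14332237839698792) (209, 23, 92, 99) ((497.0146789550781, -128.97711181640625), 51.125240325927734) 95.00880499354442
[ 494.97948492 -126.88809378   12.        ] (array([ 494.53653846, -128.39089486,   18.21932696]), np.float64(3.022276551264646))
[ 494.06668075 -125.86555847   12.        ] (array([ 493.94657821, -127.7533414 ,   23.59004834]), np.float64(3.30769366251986))
tool [100.01333813  -0.99510012   0.        ]
```

The coaster centre comes out at (494.5, -127.5), trusting the wrist view because it also matched the cap where the fingers closed. The cap origin sits 37 mm below the TCP, so contact is due at TCP z of about 49.

Emit:
{"name": "carry_out", "arguments": {
  "deltas": [0, 0, 0, 0.008, 0, 0, 0.0, 0, 0, 0, 0.016, 0, 0.005, 0.0, 0, 0, 0, 0.016, 0, 0.01, 0.0, 0, 0, 0, 0.016, 0, 0.01, 0.0, 0, 0, 0, 0.016, 0, 0.015, 0.0, 0, 0, 0, 0.016, 0.0006, 0.02, 0.0, 0, 0, 0, 0.0088, 0, 0.02, 0.0, 0, 0, 0, 0.004, 0, 0.02, 0.0, 0, 0, 0, 0, 0, 0.02, 0.0, 0, 0, 0, 0, 0, 0.015, 0.0, 0, 0, 0, 0, 0, 0.01, 0.0, 0, 0, 0, 0, 0, 0, 0.0]
}}

```text
clock: 26.68
eef_pos: [494.4, -128.6, 89.0]
tool_rot: [-3.141, -0.001, 2.614]
force: [-0.2, 0.1, -2.2]
width: 48.2
gripper_force: 62.2
```

Emit:
{"name": "carry_out", "arguments": {
  "deltas": [0, 0, 0, 0, 0, 0.01, 0.0, 0, 0, 0, 0, 0, 0.01, 0.0, 0, 0, 0, 0, 0, 0.005, 0.0, 0, 0, 0, 0, 0, 0, 0.0, 0, 0, 0, 0, 0, 0, 0.0]
}}

```text
clock: 27.3
eef_pos: [494.8, -128.7, 64.5]
tool_rot: [3.142, 0.0, 2.614]
force: [-0.1, 0.1, -2.1]
width: 48.3
gripper_force: 62.2
```

Emit:
{"name": "carry_out", "arguments": {
  "deltas": [0, 0, 0, 0, 0.0005, 0.005, 0.0, 0, 0, 0, 0, 0, 0.004, 0.0, 0, 0, 0, 0, 0, 0.003, 0.0, 0, 0, 0, 0, 0, 0.001, 0.0, 0, 0, 0, 0, 0, 0, 0.0]
}}

```text
clock: 27.92
eef_pos: [494.9, -128.2, 51.3]
tool_rot: [-3.142, -0.0, 2.614]
force: [0.4, -0.1, -1.9]
width: 47.8
gripper_force: 62.2
```

Emit:
{"name": "carry_out", "arguments": {
  "deltas": [0, 0, 0, 0, 0, 0.0008, 0.0, 0, 0, 0, 0, 0, 0.0005, 0.0]
}}

```text
clock: 28.18
eef_pos: [495.0, -128.2, 50.1]
tool_rot: [3.142, 0.0, 2.614]
force: [-0.5, 0.5, -2.6]
width: 48.2
gripper_force: 62.2
```

Emit:
{"name": "carry_out", "arguments": {
  "deltas": [0, 0, 0, 0, 0, 0.0005, 0.0, 0, 0, 0, 0, 0, 0.0003, 0.0]
}}

```text
clock: 28.42
eef_pos: [495.1, -128.2, 49.9]
tool_rot: [3.141, 0.0, 2.614]
force: [-1.4, 1.6, 8.4]
width: 48.4
gripper_force: 62.9
```

Emit:
{"name": "carry_out", "arguments": {
  "deltas": [0, 0, 0, 0, 0, 0.0004, 0.0, 0, 0, 0, 0, 0, 0.0, 0.0]
}}

```text
clock: 28.68
eef_pos: [495.1, -128.2, 49.9]
tool_rot: [3.141, 0.001, 2.614]
force: [-1.0, -0.0, 9.9]
width: 48.0
gripper_force: 63.3
```

Contact at 49.9, as predicted. I ease off a little, open gradually and then withdraw.

Emit:
{"name": "carry_out", "arguments": {
  "deltas": [0, 0, 0, 0, 0, -0.0006, 0.0, 0, 0, 0, 0, 0, 0, 0.0, 0, 0, 0, 0, 0, 0, -0.22, 0, 0, 0, 0, 0, 0, -0.3, 0, 0, 0, 0, 0, 0, -0.5, 0, 0, 0, 0, 0, 0, -0.8, 0, 0, 0, 0, 0, 0, -0.8]
}}

```text
clock: 29.55
eef_pos: [494.9, -128.2, 49.4]
tool_rot: [-3.142, -0.0, 2.614]
force: [-0.1, -0.5, 0.3]
width: 77.2
gripper_force: 0.0
```

Emit:
{"name": "carry_out", "arguments": {
  "deltas": [0, 0, 0, 0, 0, -0.003, -0.8, 0, 0, 0, 0, 0, -0.006, -0.8, 0, 0, 0, 0, 0, -0.01, -0.8, 0, 0, 0, 0, 0, -0.02, -0.8, 0, 0, 0, 0, 0, -0.03, -0.8, 0, 0, 0, 0, 0, -0.04, -0.8, 0, 0, 0, 0, 0, -0.04, -0.8, 0, 0, 0, 0, 0, -0.03, -0.8, 0, 0, 0, 0, 0, 0, -0.8, 0, 0, 0, 0, 0, 0, -0.8]
}}

```text
clock: 30.8
eef_pos: [494.3, -128.1, 228.3]
tool_rot: [-3.141, -0.001, 2.614]
force: [0.1, 0.1, -0.9]
width: 76.9
gripper_force: 0.0
```

```bash
python3 - <<'E'
from h import *
s=ctrl.read_state();print(s["clock"],s["eef_pos"],s["force"],s["width"])
im=ctrl.get_image("wrist")[:,:,::-1];im2=ctrl.get_image("side")[:,:,::-1]
cv2.imwrite("pics/end.png",np.hstack([im[:,100:500],cv2.resize(im2[80:320,200:400],(320,384))]))
E
```

```text
30.8 [ 494.34353559 -128.05420561  228.28353289] [ 0.09152957  0.11946729 -0.91357317] 76.89789715939197
```

View pics/end.png

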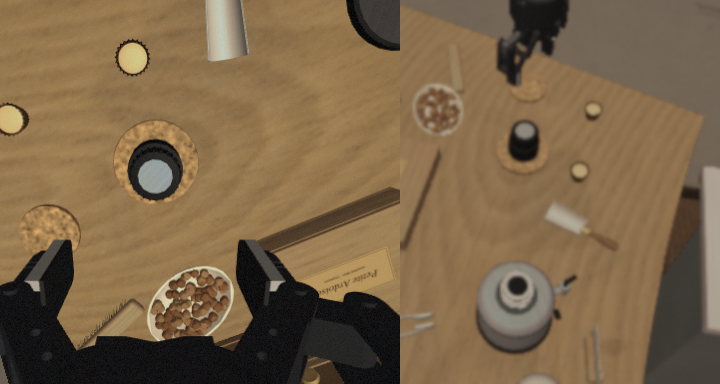

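The cap stands knob up at (155,170), centred on the coaster. The urn is open, the bystanders have not moved, and the hand is clear.

```bash
python3 -c "
from cell import ctrl
print(ctrl.finish_job())"
```

```text
the job is handed in; nothing more can be done
None
```

I unscrewed the urn's cap in four grips, lifted it off and set it knob up on the middle of the large coaster; the job was handed in at about 31 s with the bystanders unmoved, and no verdict came back.

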